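# Rock a stuck tube adapter out of a dry-bath block

### The job

Slide the flat keeper plate up out of its slot in the dry bath and set it down on the open bench, clear of the bath. Then grip the steel tube adapter that is stuck in the metal block and rock it left and right, several times each way, while easing it up a little at a time until it comes free; a straight pull would lift the whole block out of its housing, which must not happen. Finish still holding the adapter upright and still, just clear of the block (its foot one to three centimetres above the block) and straight over its socket, with the things standing around left alone.

Things in the scene. Friction and masses are not known exactly. Their poses are not given: they have to be found in the camera images.
- bath: Bench-top dry bath, fixed: white open housing 92 (x) x 104 (y) x 30 mm holding an aluminium block 74 x 84 mm whose flat top is 50 mm above the bench. Origin: centre of the underside, on the bench. Its -x side (front, dark blank display) faces roughly the robot, +y is to the left seen from there. The bench on its +y side is open for 0.2 m.
- block (a joint): Height by which the aluminium block is lifted in its housing, m: 0 = fully down, at most 0.015. Only its weight and a little friction keep it down: about 14 N of upward pull lifts it. It may not rise 5 mm.
- socket (a point): Centre of the mouth of the socket in the block's top, 50 mm above the bench; axes as the bath's. The socket is 27 (x) x 37 (y) mm, 26 mm deep. The adapter's foot has 1.5 mm of room each side in x and 3.5 mm in y, so once the keeper is out it can lean about 0.15 rad to +y or -y.
- bars (a point): Point on the socket's axis 8 mm below its mouth. At this height a spring-loaded rounded bar on +y and one on -y squeeze the adapter's foot, 24 N each: a straight pull takes 25 to 35 N. Rocking it about the bath's x axis through this point, 0.13 rad to each side, makes both sides slip, and it climbs with little pull if it rises 2 mm or less per swing. Free of the bars after 18 mm of rise.
- slot (a point): Centre of the mouth of the keeper's slot, level with the block's top, 21 mm in front (-x) of the socket's centre. The slot is 5.4 mm wide (x), 48 mm long (y), 14 mm deep.
- adapter_mid (a point): Middle of the steel tube adapter, an upright stepped block 60 mm tall: foot 24 (x) x 30 (y) x 26 mm, all in the socket at the start; head 20 (x) x 28 (y) x 34 mm, dark bore on top, to be gripped firmly (60 N or more) on its +y and -y faces. Point 30 mm above its underside, at the start 4 mm above the block's top. z up; x, y as the bath's at the start. 0.15 kg.
- adapter_pin (a point): Front end of the adapter's round pin, 6 mm in diameter, which sticks out of the head's front (-x) face to 26 mm from the adapter's axis, 8 mm above its middle.
- keeper_mid (a point): Middle of the keeper, a loose grey flat plate 4 mm thick (x), 46 wide (y), 54 tall, standing 14 mm deep in the slot; point 27 mm above its lower edge, 13 mm above the block's top. A fork: its notch, 10 mm wide, open below, straddles the pin and stops the adapter rocking. Grip by its upright side edges (+y, -y, 46 mm apart), with 8 mm rims from 9 mm below the point to the top. 0.06 kg.
- plumb (a point): A point in the air 400 mm straight above the centre of the socket's mouth, used only to measure the adapter's lean.
- vial: Bystander: small capped glass vial, 27 mm diameter, 56 mm tall, standing behind the bath; origin at the centre of its underside.
- stirbar_case: Bystander: white flat case 30 x 46 x 12 mm lying on the -y side of the bath; origin at the centre of its underside.
- screwdriver: Bystander: screwdriver 140 mm long (x), 25 mm high, lying on the -y side of the bath; origin at the centre of its underside.

How it is judged:
By the outcome, as a careful person would: the job done as asked, in the order asked, and still so for the second after the job is handed in, while the arm keeps its last pose, push and grip.
It also fails if it takes over 64 s, if anything falls off the work surface, if the arm or the gripper's body presses on something with over 40 N, if the wrist force passes 120 N, or if a joint passes its speed limit or range.

### The arm

A 6-joint arm with a two-finger parallel gripper is mounted at the origin on a cart in front of the work surface, level with it; the furniture and walls round the work are solid. World frame = base frame: x ahead of the robot, y to its left, z up, the work surface at z = 0. Lengths are in mm, angles in degrees, forces in N, time in s.
With the tool pointing down it reaches from about 350 to 850 mm from the base axis. Payload 8.1 kg.
Tool frame: the origin (TCP) lies at the centre of the arm's flange, where the gripper is bolted on; the fingertips stand 173 mm ahead of it and the grasp point (between the pads) lies 155 mm ahead of it; z points along the fingers, y is the line along which they close (so a half turn about z gives the same grasp; the last joint's range is limited). The gripper opens to 85 mm and grips with 20 to 120 N. Pads are 22 mm wide; open, the fingers measure 114 mm over their backs; the gripper's body (76 mm by 85 mm) begins 54 mm behind the grasp point. The pads swing forward as they close: fully open they stand 13 mm farther back than shut.
Start: joints at [-79.549, 7.471, 85.268, -0, 87.261, -4.893], TCP at [158.787, -578.613, 404.692] pointing down, gripper open.
Joint ranges: [-169.43, 169.43], [-51.17, 129.36], [1.28, 143.12], [-76.62, 256.62], [0, 156.53], [-152.29, 152.29]. Speed limits (degrees/s): [136.94, 136.94, 159.86, 180, 180, 180].

### API

Orientations are given as [roll, pitch, yaw] about the fixed x, y, z axes, in that order (R = Rz(yaw) Ry(pitch) Rx(roll)).
In Python, from bench import * gives the robot as it stands.
- The arm moves only by the shell command python3 -m jog 'ROWS' [FORCE]. ROWS is text: rows parted by semicolons, each of 7 numbers parted by spaces: the shift along the tool's x, y, z scaled (see below), then the turn, a rotation vector about the tool's x, y, z scaled (see below), then the closure, from -1 (fully open) to 1 (shut). In form: tx ty tz wx wy wz hand; .... A call has 1 to 5 rows; each row shifts and turns the commanded pose from where the row before left it, along the tool's axes as they then stand; what a row does not reach is not made up. The controller multiplies each number of a shift by 0.1 m and each number of a turn by 60 degrees. A row lasts 1/8 s, in which the tool goes at most 62.5 mm and 10.7 degrees, less where a joint would pass 70% of its speed; a pose out of reach is approached as far as the arm can. A call with a number of a shift or a turn outside -1 to 1 is refused whole. A call with a gripper value outside its range is refused whole. The fingers move at their own pace and stop on an object; FORCE is the grip in N (left out, the last holds). Time passes only in rows, so rows that do not move let the fingers close. It gives the time, the measured TCP pose, the force, the opening and the grip force at its end, in the units of the state.
- sense(): the state, without advancing time (a new reading comes with each control period).
- snapshot(name): name is "scene" or "top" or "wrist"; returns a dict with "img" (384x512x3 uint8, red, green, blue), "fx", "fy", "cx", "cy" (pixels), "extrinsics" (4x4, takes a point from camera to world coordinates). Camera axes: x right, y down, z forward; pixel columns grow to the right and rows downward; lengths in mm; the calibration is good to about 2 mm. The wrist camera is an equidistant fisheye: a pixel r from the principal point sees the ray r / f radians off the axis. A picture is of the moment at which its call begins. There is no depth.
- hand_in(): hands the job in; it is judged then, once.
The state is a dict: "time": time; "joint_pos": joint angles; "qd": joint speeds; "joint_efforts": joint torques, N m; "tool_pos": TCP position; "tcp_rot": TCP orientation; "ft_force": force on the tool from outside, world axes, zero at the start; "wrist_torque": the same for the moment, N m; "finger_gap": finger opening in mm; "grip_force": force on a finger pad.
Only numpy, scipy, OpenCV 4.12 (cv2) and the standard library are available. Lean on these libraries where they do the work, as an engineer would, in place of code of your own. Each camera call takes 0.05 s, during which the arm holds its last target. There are 200 camera calls.

## Working session

There is one attempt and no reset: what is moved stays moved. The work goes in short steps, Python scripts to look and compute and a shell command to move; the robot and the scene stay as the last step left them, time stands still between calls to the robot, and variables do not carry over. Pictures are saved under pics/ and viewed, at most 10 in all, crops included, and the job is handed in when it is done.

```bash
mkdir -p pics; ls; python3 - <<'E'
from bench import *
import cv2,numpy as np
print(sense())
for n in("scene","top"):
    s=snapshot(n);print(n,s["fx"],s["fy"],s["cx"],s["cy"],np.round(s["extrinsics"],4).tolist())
    cv2.imwrite(f"pics/{n}0.png",cv2.resize(s["img"][:,:,::-1],(800,600),interpolation=cv2.INTER_CUBIC))
E
```

```text
pics
{'time': 0.0, 'joint_pos': array([-7.95471995e+01,  7.51377944e+00,  8.53293738e+01,  2.99709254e-04,
        8.72591571e+01, -4.89298009e+00]), 'qd': array([ 0.08456923, -0.05214092,  0.02526314,  0.00203486,  0.06483227,
        0.08511796]), 'joint_efforts': array([-2.93036273e-04, -5.69390416e+01, -5.00551093e+01, -4.94259541e-05,
        1.45809213e-02,  8.01676720e-06]), 'tool_pos': array([ 158.76876488, -578.38046583,  403.65707291]), 'tcp_rot': array([-1.79898088e+02, -9.02478692e-03,  1.53457580e+01]), 'ft_force': array([ 0.08255328, -0.77562496, -0.58431546]), 'wrist_torque': array([-0.02123412, -0.01221072,  0.03010701]), 'grip_force': 0.0, 'finger_gap': 85.34227876609428}
scene 395.05104290659114 395.05104290659114 249.96787496077914 194.66787467946554 [[-0.5561, -0.4469, 0.7008, -40.0644], [-0.8309, 0.2776, -0.4823, 368.0135], [0.021, -0.8504, -0.5256, 711.3629], [0.0, 0.0, 0.0, 1.0]]
top 350.011774739863 350.011774739863 254.50227571562638 185.43787306549595 [[0.0169, -0.9779, 0.2082, 423.9009], [-0.9999, -0.0172, 0.0001, -27.0811], [0.0035, -0.2082, -0.9781, 1083.4388], [0.0, 0.0, 0.0, 1.0]]
```

View pics/scene0.png

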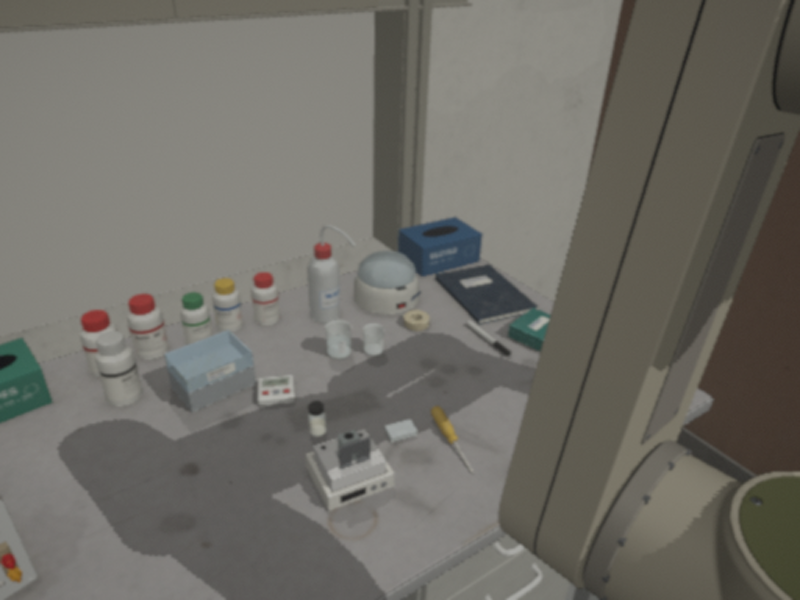

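View pics/top0.png

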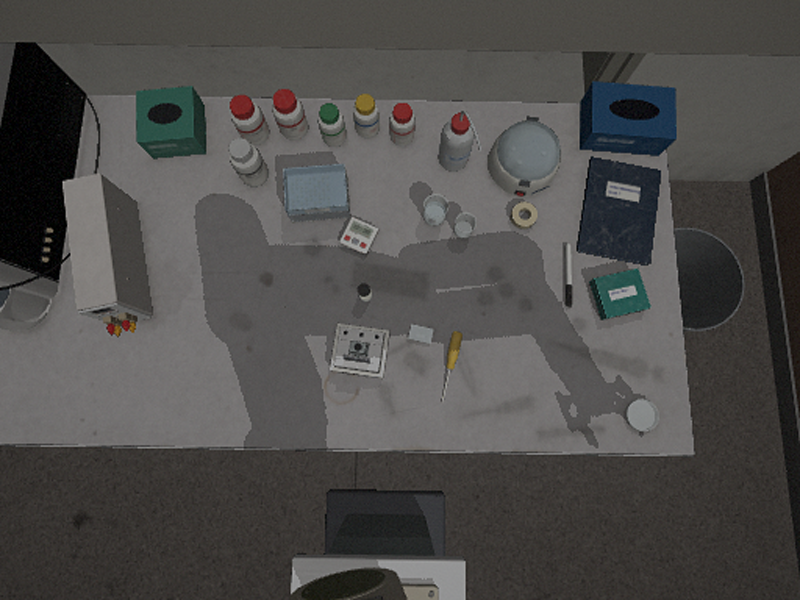

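The bath is at about (360,350) in the top view (800x600) and (350,470) in the scene view. The vial is behind it, with the case and screwdriver to its right. I'll enlarge both.

```bash
cat > h.py <<'E'
from bench import *
import cv2,numpy as np
from scipy.spatial.transform import Rotation as R
def crop(s,u,v,w,h,k,name):
    cv2.imwrite(f"pics/{name}.png",cv2.resize(s["img"][v:v+h,u:u+w,::-1],None,fx=k,fy=k,interpolation=cv2.INTER_CUBIC))
def ray(s,u,v,fish=False):
    x,y=(u-s["cx"])/s["fx"],(v-s["cy"])/s["fy"]
    if fish:
        r=np.hypot(x,y); d=np.array([x/r*np.sin(r),y/r*np.sin(r),np.cos(r)])
    else: d=np.array([x,y,1.])
    E=s["extrinsics"]; return E[:3,3],E[:3,:3]@d
def onz(s,u,v,z,fish=False):
    o,d=ray(s,u,v,fish); return o+d*(z-o[2])/d[2]
def proj(s,p,fish=False):
    E=np.linalg.inv(s["extrinsics"]);c=E[:3,:3]@np.array(p)+E[:3,3]
    if fish:
        r=np.hypot(c[0],c[1]);t=np.arctan2(r,c[2]);q=c[:2]/r*t
    else: q=c[:2]/c[2]
    return s["cx"]+s["fx"]*q[0],s["cy"]+s["fy"]*q[1]
E
python3 - <<'E'
from h import *
t=snapshot("top");s=snapshot("scene")
a=cv2.resize(t["img"][195:250,195:265,::-1],(560,440),interpolation=cv2.INTER_CUBIC)
cv2.imwrite("pics/t1.png",a)
crop(s,180,240,120,100,6,"s1")
E
```

```text
(no output)
```

View pics/t1.png

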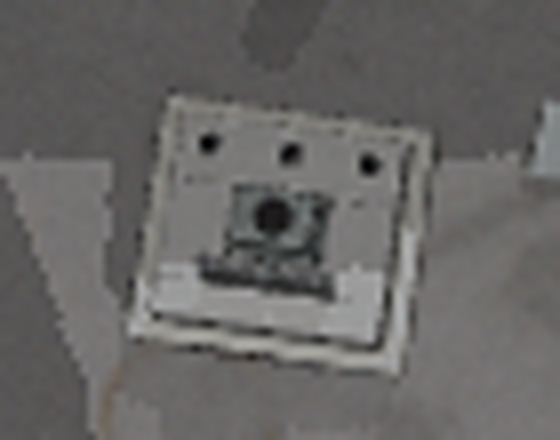

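The top crop (x8, origin 195,195) shows the housing rim corners at (172,97), (432,133), (402,372) and (132,338). The bore is at (272,215), and the keeper's top edge runs from (203,268) to (335,292).

```bash
python3 - <<'E'
from h import *
t=snapshot("top")
P=lambda x,y,z:onz(t,195+(x+.5)/8-.5,195+(y+.5)/8-.5,z)
c=[P(*p,30) for p in((172,97),(432,133),(402,372),(132,338))]
print(np.round(c,1)); print(np.mean(c,0).round(1))
f=(c[0]+c[1]-c[2]-c[3])/2; l=(c[0]+c[3]-c[1]-c[2])/2
print(np.linalg.norm(f),np.degrees(np.arctan2(f[1],f[0])),np.linalg.norm(l),np.degrees(np.arctan2(-l[0],l[1])))
print("bore",P(272,215,84).round(1))
print("keeper top",P(203,263,90).round(1),P(335,290,90).round(1))
E
```

```text
[[580.1  88.6  30. ]
 [568.1 -10.4  30. ]
 [478.4  -1.   30. ]
 [489.2  99.9  30. ]]
[529.   44.3  30. ]
90.87928024708481 -6.5182374680859745 100.59045795556517 -6.523118144574929
bore [530.3  45.3  84. ]
keeper top [512.2  68.7  90. ] [503.5  21.8  90. ]
```

View pics/s1.png

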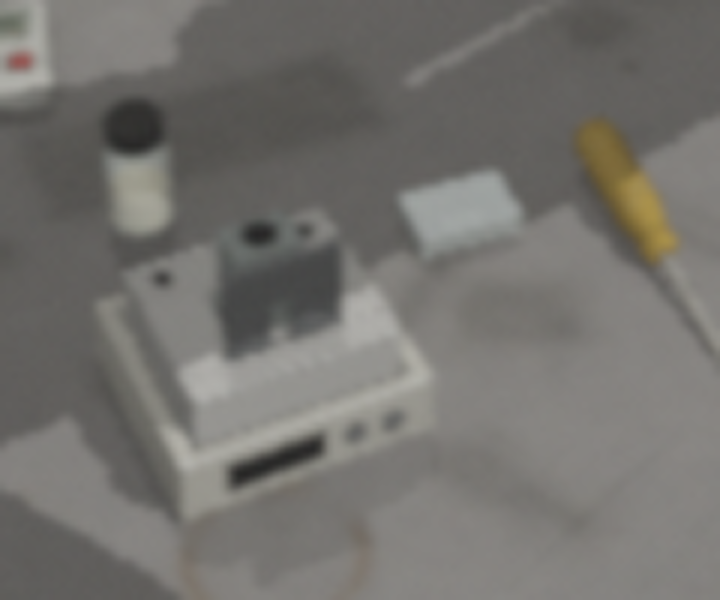

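Bath centre is about (529,45) with yaw -6.5°, and the block carries the keeper in front of the adapter. I'll align yaw and move over the keeper.

```bash
python3 -m jog '0 0 0 0 0 0.13 -1;0 0 0 0 0 0.13 -1;0 0 0 0 0 0.104 -1;0.231 -0.551 0 0 0 0 -1;0.231 -0.551 0 0 0 0 -1'
python3 -m jog '0.231 -0.551 0 0 0 0 -1;0.231 -0.551 0 0 0 0 -1;0.231 -0.551 0 0 0 0 -1;0.231 -0.551 0 0 0 0 -1;0.231 -0.551 0 0 0 0 -1'
python3 -m jog '0.231 -0.551 0 0 0 0 -1;0.231 -0.551 0 0 0 0 -1;0.231 -0.551 0 0 0 0 -1;0.231 -0.551 0 0 0 0 -1;0 0 0 0 0 0 -1'
```

```text
time: 0.88
tool_pos: [217.4, -473.4, 404.0]
tcp_rot: [-179.9, 0.0, -6.6]
ft_force: [0.2, 0.0, 0.8]
finger_gap: 85.2
grip_force: 0.0
time: 1.5
tool_pos: [363.5, -211.9, 404.9]
tcp_rot: [180.0, -0.0, -6.5]
ft_force: [1.6, -0.8, -0.3]
finger_gap: 85.3
grip_force: 0.0
time: 2.12
tool_pos: [480.7, -1.6, 404.4]
tcp_rot: [-179.9, 0.0, -6.2]
ft_force: [-0.8, -0.6, -0.5]
finger_gap: 85.4
grip_force: 0.0
```

```bash
python3 -m jog '0.228 -0.515 0 0 0 0 -1;0 0 0.35 0 0 0 -1;0 0 0.35 0 0 0 -1;0 0 0 0 0 0 -1'
python3 - <<'E'
from h import *
s=snapshot("wrist");print({k:np.round(s[k],3).tolist() for k in s if k!="img"})
print(sense()["tool_pos"],sense()["tcp_rot"])
cv2.imwrite("pics/w1.png",cv2.resize(s["img"][:,:,::-1],(800,600),interpolation=cv2.INTER_CUBIC))
E
```

```text
time: 2.62
tool_pos: [506.8, 42.7, 331.6]
tcp_rot: [179.9, 0.4, -6.5]
ft_force: [0.1, 0.4, 0.3]
finger_gap: 85.5
grip_force: 0.0
{'fx': 297.319, 'fy': 297.319, 'cx': 255.024, 'cy': 190.69, 'extrinsics': [[-0.113, -0.952, -0.285, 578.047], [-0.994, 0.108, 0.032, 34.156], [0.0, 0.286, -0.958, 300.283], [0.0, 0.0, 0.0, 1.0]]}
[507.65457336  42.67001529 333.93628259] [ 1.79969268e+02  1.65382042e-01 -6.54459874e+00]
```

View pics/w1.png

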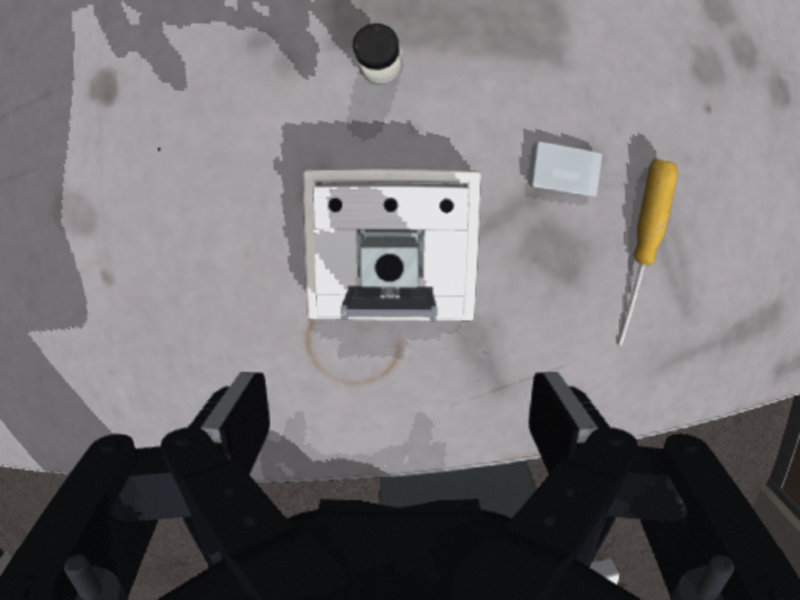

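Wrist view (800x600): bore at (389.5,267), keeper top edge from (342,316) to (437,318), housing rim corners at (305,172), (480,173), (474,319) and (309,318).

```bash
python3 - <<'E'
from h import *
s=snapshot("wrist")
k=.64
P=lambda x,y,z:onz(s,(x+.5)*k-.5,(y+.5)*k-.5,z,True)
c=[P(*p,30) for p in((305,172),(480,173),(474,319),(309,318))]
print(np.round(c,1), np.mean(c,0).round(1))
f=(c[0]+c[1]-c[2]-c[3])/2; l=(c[0]+c[3]-c[1]-c[2])/2
print(np.linalg.norm(f),np.degrees(np.arctan2(f[1],f[0])),np.linalg.norm(l),np.degrees(np.arctan2(-l[0],l[1])))
b=P(389.5,267,84);print("bore",b)
a,d=P(342,316,90),P(437,318,90);print("keeper",a,d,(a+d)/2,np.linalg.norm(a-d))
r=np.radians(-6.5);print("pred keeper",b[:2]-21*np.array([np.cos(r),np.sin(r)]))
crop(s,190,95,130,120,5,"w2")
E
```

```text
[[582.2  89.4  30. ]
 [569.7 -12.6  30. ]
 [480.2  -2.   30. ]
 [492.5 100.8  30. ]] [531.2  43.9  30. ]
90.23153908642003 -7.046174278011595 103.16969764203895 -6.88780199373227
bore [530.97743462  44.16033439  84.        ]
keeper [510.78664946  69.72047091  90.        ] [504.58618667  23.98303583  90.        ] [507.68641807  46.85175337  90.        ] 46.15580902946145
pred keeper [510.11242565  46.53760188]
```

View pics/w2.png

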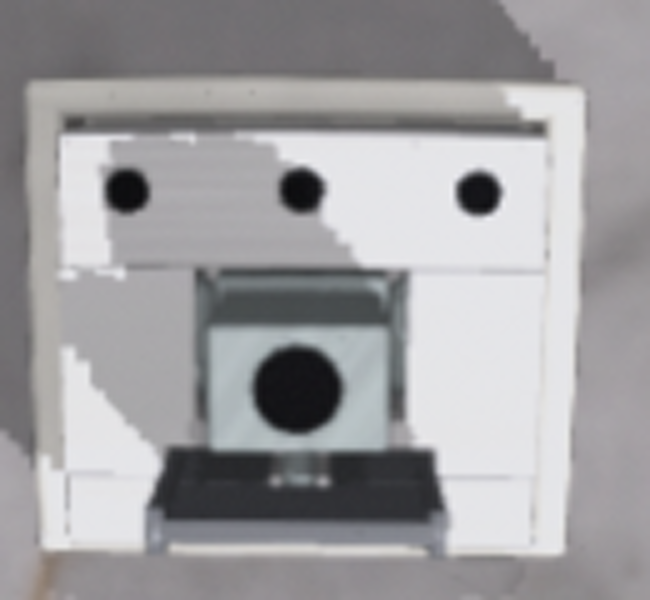

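Enlarged view: the keeper's top strip is centred at crop (297,533) and the adapter's bore at (298,389). That puts the keeper at about (509.5,46.7) and the adapter at about (530.7,44.3), yaw -6.8°. Next I descend and grip the keeper.

```bash
python3 -m jog '0.014 -0.042 0.3 0 0 0.005 -1;0 0 0.3 0 0 0 -1;0 0 0.25 0 0 0 -1;0 0 0.19 0 0 0 -1;0 0 0 0 0 0 -1'
python3 -m jog '0 0 0 0 0 0 -0.2;0 0 0 0 0 0 0.0;0 0 0 0 0 0 0.2;0 0 0 0 0 0 1;0 0 0 0 0 0 1' 40
python3 -m jog '0 0 0 0 0 0 1;0 0 0 0 0 0 1' 40
```

```text
time: 3.35
tool_pos: [510.4, 47.0, 231.3]
tcp_rot: [180.0, 0.0, -6.8]
ft_force: [-0.4, 0.0, -0.2]
finger_gap: 85.3
grip_force: 0.0
time: 3.98
tool_pos: [511.0, 47.4, 232.4]
tcp_rot: [-180.0, -0.2, -6.8]
ft_force: [-1.2, 0.0, 5.8]
finger_gap: 45.4
grip_force: 40.2
time: 4.22
tool_pos: [511.0, 47.5, 232.4]
tcp_rot: [-180.0, -0.1, -6.8]
ft_force: [-1.6, -1.0, 5.2]
finger_gap: 45.3
grip_force: 40.2
```

```bash
python3 -m jog '0 0 -0.04 0 0 0 1;0 0 -0.06 0 0 0 1;0 0 -0.08 0 0 0 1;0 0 -0.08 0 0 0 1;0 0 0 0 0 0 1'
python3 -m jog '0 0 -0.1 0 0 0 1;0 0 -0.15 0 0 0 1;0 0 -0.15 0 0 0 1;0 0 -0.1 0 0 0 1;0 0 0 0 0 0 1'
python3 - <<'E'
from h import *
s=snapshot("wrist")
cv2.imwrite("pics/w3.png",cv2.resize(s["img"][90:300,150:370,::-1],None,fx=2.5,fy=2.5,interpolation=cv2.INTER_CUBIC))
E
```

```text
time: 4.85
tool_pos: [510.5, 47.5, 257.7]
tcp_rot: [-180.0, -0.1, -6.8]
ft_force: [0.2, 0.2, -1.7]
finger_gap: 44.8
grip_force: 41.3
time: 5.48
tool_pos: [510.7, 47.5, 308.1]
tcp_rot: [-180.0, -0.1, -6.8]
ft_force: [0.4, 0.2, -1.9]
finger_gap: 44.8
grip_force: 41.3
```

View pics/w3.png

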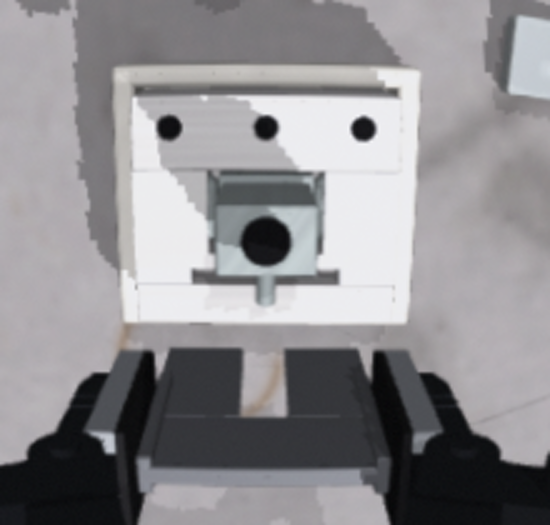

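The keeper is out and in the fingers, the slot is empty (crop (265,275)) and the pin is free. Now I carry it to +y and tilt it 45° so it can be laid flat.

```bash
python3 -m jog '-0.27 -0.47 0 0 0 0 1;-0.27 -0.47 0 0 0 0 1;-0.27 -0.47 0 0 0 0 1;0 0 0 0 0 0 1'
python3 -m jog '0 0 0 0 0.15 0 1;0 0 0 0 0.15 0 1;0 0 0 0 0.15 0 1;0 0 0 0 0.15 0 1;0 0 0 0 0.15 0 1'
python3 -m jog '0 0 0 0 0 0 1;0 0 0 0 0 0 1'
```

```text
time: 6.02
tool_pos: [444.7, 199.7, 305.9]
tcp_rot: [-180.0, 0.1, -6.5]
ft_force: [0.5, -1.3, -0.7]
finger_gap: 45.4
grip_force: 41.5
time: 6.65
tool_pos: [446.5, 196.2, 306.4]
tcp_rot: [179.9, -45.2, -6.8]
ft_force: [1.1, -1.8, -0.9]
finger_gap: 45.3
grip_force: 41.5
time: 6.9
tool_pos: [446.5, 196.6, 306.4]
tcp_rot: [180.0, -44.8, -6.8]
ft_force: [0.5, -0.5, -1.2]
finger_gap: 45.4
grip_force: 41.5
```

```bash
python3 -m jog '-0.36 0 0.36 0 0 0 1;-0.36 0 0.36 0 0 0 1;-0.36 0 0.36 0 0 0 1;-0.04 0 0.04 0 0 0 1;0 0 0 0 0 0 1'
python3 -m jog '-0.014 0 0.014 0 0 0 1;-0.014 0 0.014 0 0 0 1;0 0 0 0 0 0 1'
```

```text
time: 7.52
tool_pos: [455.1, 167.2, 180.5]
tcp_rot: [-178.8, -42.1, -5.5]
ft_force: [0.2, 0.5, -0.2]
finger_gap: 45.0
grip_force: 41.5
time: 7.9
tool_pos: [454.5, 166.6, 177.4]
tcp_rot: [-178.7, -42.0, -5.4]
ft_force: [0.7, -0.3, -1.4]
finger_gap: 45.5
grip_force: 41.5
```

```bash
python3 - <<'E'
from h import *
print(sense()["joint_pos"].round(1))
E
```

```text
[ 20.1  -8.6 133.  -45.   22.2 152.2]
```

Joint 6 hit its limit in this tilt. I'll back off to a smaller tilt, farther out.

```bash
python3 -m jog '0.3 0 -0.3 0 0 0 1;0.3 0 -0.3 0 -0.15 0 1;0.3 0 -0.1 0 -0.15 0 1;0 0 0 0 0 0 1'
python3 - <<'E'
from h import *
s=sense();print(s["joint_pos"].round(1))
T=R.from_euler("xyz",s["tcp_rot"],degrees=True)
G=R.from_euler("xyz",[180,-25,-6.8],degrees=True)
print("turn/60",(np.degrees((T.inv()*G).as_rotvec())/60).round(4))
p=s["tool_pos"];g=np.array([495,190,196.4*np.cos(np.radians(25))+25])
print("shift/100 in goal axes",p,(G.inv().apply(g-p)/100).round(3),"down10",(G.inv().apply([0,0,-10])/100).round(4))
E
```

```text
time: 8.4
tool_pos: [481.0, 161.5, 284.8]
tcp_rot: [-179.1, -25.7, -5.4]
ft_force: [1.2, -0.5, -0.9]
finger_gap: 45.2
grip_force: 41.5
[ 15.9 -13.  120.  -10.8  49.1 116.4]
turn/60 [-0.0254 -0.0115  0.0209]
shift/100 in goal axes [481.02964497 161.53488519 284.81260665] [-0.251 -0.299  0.786] down10 [-0.0423 -0.      0.0906]
```

```bash
python3 -m jog '0 0 0 -0.025 0.012 0.021 1;-0.125 -0.15 0.39 0 0 0 1;-0.125 -0.15 0.39 0 0 0 1;0 0 0 0 0 0 1;0 0 0 0 0 0 1'
python3 - <<'E'
from h import *
s=sense();R_=R.from_euler("xyz",s["tcp_rot"],degrees=True)
print(s["joint_pos"].round(1),"edge z",s["tool_pos"]+R_.apply([-2,0,196.4]))
E
```

```text
time: 9.02
tool_pos: [492.7, 189.5, 199.0]
tcp_rot: [179.8, -26.0, -6.6]
ft_force: [0.2, 0.4, -0.2]
finger_gap: 45.1
grip_force: 41.5
[ 19.6  -0.9 119.1 -17.9  39.6 127.8] edge z [576.37577933 179.16006452  21.64269957]
```

```bash
python3 -m jog '-0.04 0 0.09 0 0 0 1;-0.03 0 0.063 0 0 0 1;-0.008 0 0.018 0 0 0 1;-0.004 0 0.009 0 0 0 1;0 0 0 0 0 0 1'
python3 -m jog '-0.004 0 0.009 0 0 0 1;0 0 0 0 0 0 1'
```

```text
time: 9.65
tool_pos: [494.1, 189.5, 179.9]
tcp_rot: [179.9, -26.0, -6.6]
ft_force: [0.6, -0.8, -1.8]
finger_gap: 45.7
grip_force: 41.5
time: 9.9
tool_pos: [494.1, 189.5, 178.9]
tcp_rot: [179.9, -26.0, -6.6]
ft_force: [-0.5, 1.0, 0.0]
finger_gap: 45.2
grip_force: 41.5
```

```bash
python3 -m jog '-0.005 0 0.011 0 0 0 1;0 0 0 0 0 0 1'
python3 -m jog '0 0 0 0 0 0 -0.1;0 0 0 0 0 0 -0.4;0 0 0 0 0 0 -1;0 0 0 0 0 0 -1;0 0 0 0 0 0 -1'
python3 -m jog '0.1 0 -0.25 0 0 0 -1;0.15 0 -0.5 0 -0.13 0 -1;0 0 -0.5 0 -0.15 0 -1;0 0 0 0 -0.15 0 -1;0 0 0 0 0 0 -1'
python3 - <<'E'
from h import *
s=sense();print(s["joint_pos"].round(1))
T=R.from_euler("xyz",s["tcp_rot"],degrees=True)
G=R.from_euler("xyz",[180,0,-6.8],degrees=True)
print("turn/60",(np.degrees((T.inv()*G).as_rotvec())/60).round(4))
p=s["tool_pos"];g=np.array([530.7,44.3,300])
print("shift/100 in goal axes",(G.inv().apply(g-p)/100).round(3))
t=snapshot("scene");cv2.imwrite("pics/s2.png",cv2.resize(t["img"][220:360,120:310,::-1],None,fx=4,fy=4,interpolation=cv2.INTER_CUBIC))
E
```

```text
time: 10.15
tool_pos: [494.6, 189.6, 178.5]
tcp_rot: [179.9, -26.1, -6.6]
ft_force: [-2.3, -0.9, 5.1]
finger_gap: 45.3
grip_force: 42.4
time: 10.78
tool_pos: [494.0, 189.5, 177.5]
tcp_rot: [179.9, -26.0, -6.6]
ft_force: [0.5, 0.2, 0.8]
finger_gap: 85.6
grip_force: 0.0
time: 11.4
tool_pos: [469.1, 192.6, 303.9]
tcp_rot: [179.9, -0.3, -6.8]
ft_force: [0.7, -0.2, -0.0]
finger_gap: 85.3
grip_force: 0.0
[ 16.6  -2.9 106.7  -0.2  76.1 113.4]
turn/60 [ 0.002  -0.0043  0.0006]
shift/100 in goal axes [0.787 1.399 0.039]
```

View pics/s2.png

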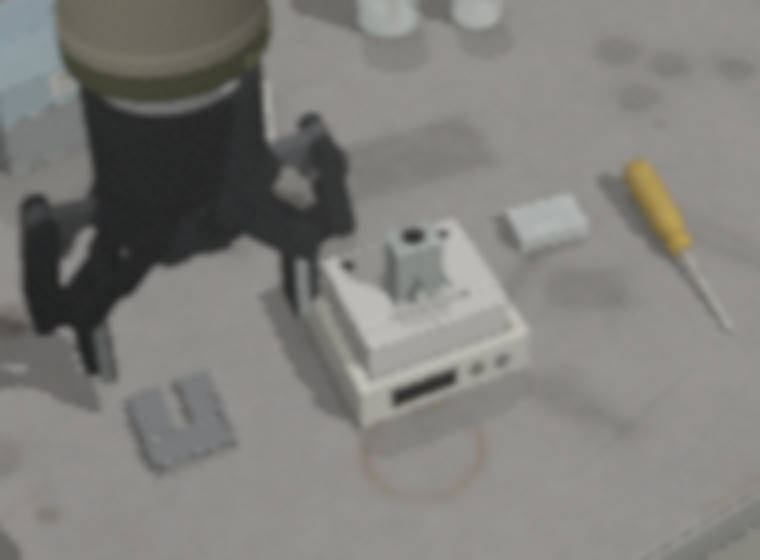

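The keeper lies flat on the bench at crop (180,420), clear of the bath, and the adapter and bystanders are undisturbed. I move over the adapter, then descend and grip.

```bash
python3 -m jog '0.26 0.466 0.01 0 -0.004 0 -1;0.26 0.466 0.01 0 0 0 -1;0.26 0.466 0 0 0 0 -1;0 0 0 0 0 0 -1;0 0 0 0 0 0 -1'
python3 - <<'E'
from h import *
s=sense();T=R.from_euler("xyz",s["tcp_rot"],degrees=True)
G=R.from_euler("xyz",[180,0,-6.8],degrees=True)
print("turn/60",(np.degrees((T.inv()*G).as_rotvec())/60).round(4))
g=np.array([530.7,44.3,230])
print("shift/100",(G.inv().apply(g-s["tool_pos"])/100).round(3))
t=snapshot("wrist");P=[proj(t,(530.7,44.3,84),True)]
print("bore pred px",P)
g=cv2.cvtColor(t["img"],cv2.COLOR_RGB2GRAY);u,v=map(int,P[0]);w=g[v-25:v+25,u-25:u+25]
_,m=cv2.threshold(w,45,255,1);n,_,st,ce=cv2.connectedComponentsWithStats(m)
for i in range(1,n):
    if st[i,4]>40: c=ce[i]+[u-25,v-25];print(st[i],c,onz(t,*c,84,True))
crop(t,u-70,v-60,140,120,5,"w4")
E
```

```text
time: 12.08
tool_pos: [528.8, 45.0, 300.6]
tcp_rot: [179.8, 0.1, -6.8]
ft_force: [-0.4, 0.7, -0.4]
finger_gap: 85.2
grip_force: 0.0
turn/60 [0.0027 0.0013 0.0008]
shift/100 [0.02  0.005 0.706]
bore pred px [(np.float64(254.450751534221), np.float64(212.9140818387182))]
[ 16  19  20  18 272] [254.61029412 214.46691176] [529.58571587  44.32417103  84.        ]
```

View pics/w4.png

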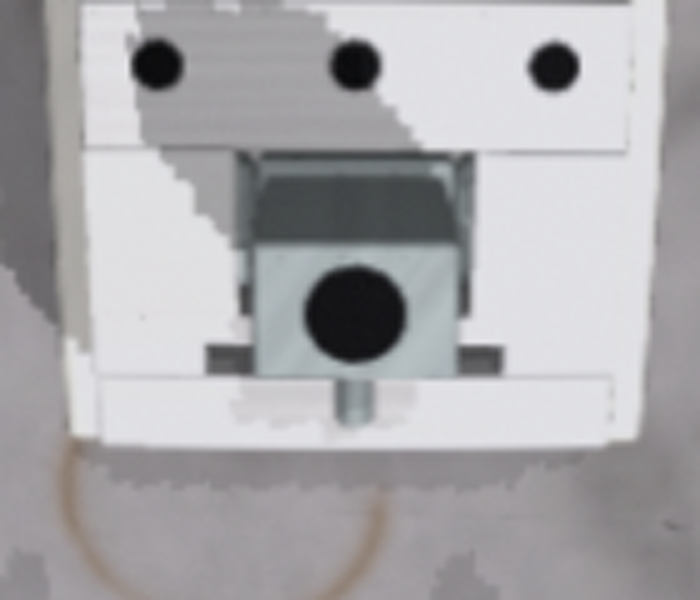

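Bore is at crop (355,313), giving (529.7,44.3), aligned with the tool. Descending and gripping.

```bash
python3 -m jog '0.01 0.006 0.25 0.002 0 0 -1;0 0 0.25 0 0 0 -1;0 0 0.2 0 0 0 -1;0 0 0 0 0 0 -1' 100
python3 -m jog '0 0 0 0 0 0 0;0 0 0 0 0 0 0.2;0 0 0 0 0 0 0.4;0 0 0 0 0 0 1;0 0 0 0 0 0 1' 100
python3 -m jog '0 0 0 0 0 0 1;0 0 0 0 0 0 1' 100
python3 -c "
from h import *
s=sense();print(s['wrist_torque'],s['finger_gap'],s['tcp_rot'],s['tool_pos'],s['ft_force'])"
```

```text
time: 12.62
tool_pos: [528.7, 45.5, 229.7]
tcp_rot: [180.0, 0.3, -6.6]
ft_force: [0.4, 0.2, -0.2]
finger_gap: 85.6
grip_force: 0.0
time: 13.25
tool_pos: [530.7, 44.1, 233.0]
tcp_rot: [-180.0, -0.0, -6.7]
ft_force: [-1.8, 0.8, 5.6]
finger_gap: 26.4
grip_force: 99.2
time: 13.5
tool_pos: [530.7, 44.1, 233.0]
tcp_rot: [-180.0, -0.0, -6.7]
ft_force: [-2.9, 0.4, 6.5]
finger_gap: 26.6
grip_force: 99.2
[ 0.12653856  0.36480503 -0.04538464] 26.575832590407458 [-1.79986023e+02 -2.31074763e-02 -6.71999283e+00] [530.683274    44.08475222 233.00368981] [-2.94397765  0.44826668  6.54756947]
```

```bash
python3 -m jog '0 0.062 0.001 0.031 0 0 1;0 0.062 0.001 0.031 0 0 1;0 0.062 0.001 0.031 0 0 1;0 0.062 0.001 0.031 0 0 1;0 0 0 0 0 0 1' 100
python3 -c "
from h import *
s=sense();print(s['wrist_torque'],s['ft_force'])"
python3 -m jog '0 -0.124 0 -0.062 0 0 1;0 -0.124 0 -0.062 0 0 1;0 -0.124 0 -0.062 0 0 1;0 -0.124 0 -0.062 0 0 1;0 0 0 0 0 0 1' 100
python3 -c "
from h import *
s=sense();print(s['wrist_torque'],s['ft_force'])"
```

```text
time: 14.12
tool_pos: [527.9, 18.5, 232.7]
tcp_rot: [-172.6, -0.0, -6.7]
ft_force: [-9.3, -1.5, 19.2]
finger_gap: 26.2
grip_force: 101.1
[-0.68142948  1.66293351  0.13090267] [-9.27798156 -1.46762452 19.22083777]
time: 14.75
tool_pos: [533.7, 69.6, 233.0]
tcp_rot: [172.5, -0.0, -6.6]
ft_force: [-1.8, -0.2, 7.4]
finger_gap: 25.9
grip_force: 100.1
[ 0.02632412  0.3439998  -0.05106817] [-1.81352563 -0.15199268  7.35865168]
```

```bash
cat > q.py <<'E'
from h import *
s=sense();T=R.from_euler("xyz",s["tcp_rot"],degrees=True)
z=T.apply([0,0,1]);L=(s["tool_pos"][2]-42)/-z[2];c=s["tool_pos"]+z*L
print("L",L.round(2),"axis at z42",c.round(1),"F",s["ft_force"].round(1),"M",s["wrist_torque"].round(2))
E
python3 -m jog '0 0.125 -0.0005 0.062 0 0 1;0 0.125 -0.0005 0.062 0 0 1;0 0.125 -0.0005 0.062 0 0 1;0 0.125 -0.0005 0.062 0 0 1;0 0 0 0 0 0 1' 100;python3 q.py
python3 -m jog '0 -0.126 -0.0005 -0.062 0 0 1;0 -0.126 -0.0005 -0.062 0 0 1;0 -0.126 -0.0005 -0.062 0 0 1;0 -0.126 -0.0005 -0.062 0 0 1;0 0 0 0 0 0 1' 100;python3 q.py
```

```text
time: 15.38
tool_pos: [527.6, 18.3, 234.4]
tcp_rot: [-172.5, -0.0, -6.8]
ft_force: [0.4, 5.0, 4.4]
finger_gap: 26.1
grip_force: 99.8
L 194.11 axis at z42 [530.7  43.6  42. ] F [0.4 5.  4.4] M [ 0.86 -0.05  0.06]
time: 16.0
tool_pos: [533.5, 70.0, 235.7]
tcp_rot: [172.5, -0.0, -6.6]
ft_force: [2.2, -1.6, -0.1]
finger_gap: 26.3
grip_force: 99.7
L 195.35 axis at z42 [530.6  44.6  42. ] F [ 2.2 -1.6 -0.1] M [-0.11 -0.4  -0.02]
```

```bash
python3 -m jog '0 0.127 0 0.062 0 0 1;0 0.127 0 0.062 0 0 1;0 0.127 0 0.062 0 0 1;0 0.127 0 0.062 0 0 1;0 0 0 0 0 0 1' 100;python3 q.py
python3 -m jog '0 -0.128 0 -0.062 0 0 1;0 -0.128 0 -0.062 0 0 1;0 -0.128 0 -0.062 0 0 1;0 -0.128 0 -0.062 0 0 1;0 0 0 0 0 0 1' 100;python3 q.py
```

```text
time: 16.62
tool_pos: [527.3, 17.8, 237.5]
tcp_rot: [-172.5, 0.0, -6.9]
ft_force: [1.2, 3.9, 1.7]
finger_gap: 26.1
grip_force: 99.9
L 197.23 axis at z42 [530.4  43.5  42. ] F [1.2 3.9 1.7] M [ 1.05 -0.21  0.01]
time: 17.25
tool_pos: [533.4, 70.4, 238.8]
tcp_rot: [172.5, 0.0, -6.6]
ft_force: [0.9, -0.3, 0.3]
finger_gap: 26.2
grip_force: 100.0
L 198.5 axis at z42 [530.4  44.6  42. ] F [ 0.9 -0.3  0.3] M [-0.26 -0.3  -0.  ]
```

```bash
python3 -m jog '0 0.129 0 0.062 0 0 1;0 0.129 0 0.062 0 0 1;0 0.129 0 0.062 0 0 1;0 0.129 0 0.062 0 0 1;0 0 0 0 0 0 1' 100;python3 q.py
python3 -m jog '0 -0.130 0 -0.062 0 0 1;0 -0.130 0 -0.062 0 0 1;0 -0.130 0 -0.062 0 0 1;0 -0.130 0 -0.062 0 0 1;0 0 0 0 0 0 1' 100;python3 q.py
python3 -m jog '0 0.131 0 0.062 0 0 1;0 0.131 0 0.062 0 0 1;0 0.131 0 0.062 0 0 1;0 0.131 0 0.062 0 0 1;0 0 0 0 0 0 1' 100;python3 q.py
python3 -m jog '0 -0.132 0 -0.062 0 0 1;0 -0.132 0 -0.062 0 0 1;0 -0.132 0 -0.062 0 0 1;0 -0.132 0 -0.062 0 0 1;0 0 0 0 0 0 1' 100;python3 q.py
```

```text
time: 17.88
tool_pos: [527.2, 17.4, 240.9]
tcp_rot: [-172.5, 0.0, -6.9]
ft_force: [0.7, 4.9, 3.7]
finger_gap: 26.4
grip_force: 100.4
L 200.62 axis at z42 [530.2  43.5  42. ] F [0.7 4.9 3.7] M [ 0.97  0.04 -0.02]
time: 18.5
tool_pos: [533.3, 70.8, 242.1]
tcp_rot: [172.5, 0.0, -6.6]
ft_force: [1.4, 0.1, 0.9]
finger_gap: 26.3
grip_force: 100.3
L 201.88 axis at z42 [530.2  44.5  42. ] F [1.4 0.1 0.9] M [ 0.   -0.11 -0.09]
time: 19.12
tool_pos: [527.0, 16.9, 244.1]
tcp_rot: [-172.5, 0.0, -6.9]
ft_force: [0.1, 5.5, 1.9]
finger_gap: 26.4
grip_force: 100.4
L 203.83 axis at z42 [530.1  43.4  42. ] F [0.1 5.5 1.9] M [ 1.   -0.06  0.06]
time: 19.75
tool_pos: [533.3, 71.1, 245.6]
tcp_rot: [172.5, 0.0, -6.6]
ft_force: [-0.7, -0.3, 3.5]
finger_gap: 26.3
grip_force: 100.6
L 205.41 axis at z42 [530.1  44.4  42. ] F [-0.7 -0.3  3.5] M [-0.05  0.17 -0.08]
```

```bash
python3 -m jog '0 0.133 0 0.062 0 0 1;0 0.133 0 0.062 0 0 1;0 0.133 0 0.062 0 0 1;0 0.133 0 0.062 0 0 1;0 0 0 0 0 0 1' 100;python3 q.py
python3 -m jog '0 -0.134 0 -0.062 0 0 1;0 -0.134 0 -0.062 0 0 1;0 -0.134 0 -0.062 0 0 1;0 -0.134 0 -0.062 0 0 1;0 0 0 0 0 0 1' 100;python3 q.py
python3 -m jog '0 0.135 0 0.062 0 0 1;0 0.135 0 0.062 0 0 1;0 0.135 0 0.062 0 0 1;0 0.135 0 0.062 0 0 1;0 0 0 0 0 0 1' 100;python3 q.py
python3 -m jog '0 -0.136 0 -0.062 0 0 1;0 -0.136 0 -0.062 0 0 1;0 -0.136 0 -0.062 0 0 1;0 -0.136 0 -0.062 0 0 1;0 0 0 0 0 0 1' 100;python3 q.py
```

```text
time: 20.38
tool_pos: [527.0, 16.4, 247.7]
tcp_rot: [-172.4, 0.0, -6.9]
ft_force: [-1.4, 6.0, 3.3]
finger_gap: 26.0
grip_force: 100.7
L 207.53 axis at z42 [530.1  43.7  42. ] F [-1.4  6.   3.3] M [1.4  0.23 0.05]
time: 21.0
tool_pos: [533.5, 71.0, 249.9]
tcp_rot: [172.4, 0.0, -6.6]
ft_force: [-4.2, -0.8, 8.8]
finger_gap: 26.1
grip_force: 101.5
L 209.76 axis at z42 [530.3  43.5  42. ] F [-4.2 -0.8  8.8] M [-0.6   0.79 -0.05]
time: 21.62
tool_pos: [527.8, 17.5, 253.2]
tcp_rot: [-172.2, -0.1, -6.8]
ft_force: [-2.5, 13.2, 15.1]
finger_gap: 26.4
grip_force: 102.0
L 213.17 axis at z42 [531.6  46.1  42. ] F [-2.5 13.2 15.1] M [2.8  0.56 0.04]
time: 22.25
tool_pos: [534.2, 70.6, 253.8]
tcp_rot: [172.3, -0.1, -6.6]
ft_force: [-0.1, -5.8, 6.6]
finger_gap: 26.1
grip_force: 101.2
L 213.7 axis at z42 [531.3  42.3  42. ] F [-0.1 -5.8  6.6] M [-1.1   0.03 -0.01]
```

It is past 18 mm and climbing freely. I'll bring it upright, then ease it up.

```bash
python3 -m jog '0 0.138 0 0.062 0 0 1;0 0.138 0 0.062 0 0 1;0 0 0 0 0 0 1;0 0 0 0 0 0 1' 100;python3 q.py
python3 - <<'E'
from h import *
s=sense();T=R.from_euler("xyz",s["tcp_rot"],degrees=True)
G=R.from_euler("xyz",[180,0,-6.75],degrees=True)
print("turn/60",(np.degrees((T.inv()*G).as_rotvec())/60).round(4))
g=np.array([530.6,44.1,279])
print("shift/100",(G.inv().apply(g-s["tool_pos"])/100).round(3))
E
```

```text
time: 22.75
tool_pos: [530.9, 43.0, 256.3]
tcp_rot: [179.9, -0.1, -6.8]
ft_force: [1.6, -0.3, 5.9]
finger_gap: 26.2
grip_force: 101.3
L 214.31 axis at z42 [531.3  42.8  42. ] F [ 1.6 -0.3  5.9] M [-0.31 -0.33  0.05]
turn/60 [ 0.001  -0.0018 -0.0002]
shift/100 [-0.004 -0.01  -0.227]
```

```bash
python3 -m jog '0 -0.005 -0.03 0.001 -0.002 0 1;0 -0.005 -0.05 0 0 0 1;0 0 -0.07 0 0 0 1;0 0 -0.07 0 0 0 1;0 0 0 0 0 0 1' 100
python3 -m jog '0 0 0 0 0 0 1;0 0 0 0 0 0 1' 100
python3 q.py
python3 - <<'E'
from h import *
s=snapshot("scene");w=snapshot("wrist")
a=cv2.resize(s["img"][255:330,200:280,::-1],(480,450),interpolation=cv2.INTER_CUBIC)
b=cv2.resize(w["img"][120:290,180:330,::-1],(300,340),interpolation=cv2.INTER_CUBIC)
c=np.zeros((450,780,3),np.uint8);c[:,:480]=a;c[:340,480:]=b
cv2.imwrite("pics/f1.png",c)
E
```

```text
time: 23.38
tool_pos: [530.7, 44.7, 278.1]
tcp_rot: [-179.9, 0.1, -6.7]
ft_force: [0.5, -0.3, -1.4]
finger_gap: 26.1
grip_force: 100.3
time: 23.62
tool_pos: [530.2, 44.7, 276.8]
tcp_rot: [-180.0, 0.2, -6.7]
ft_force: [-1.0, 0.5, -2.3]
finger_gap: 26.2
grip_force: 100.3
L 234.83 axis at z42 [529.4  44.9  42. ] F [-1.   0.5 -2.3] M [-0.01  0.01 -0.03]
```

View pics/f1.png

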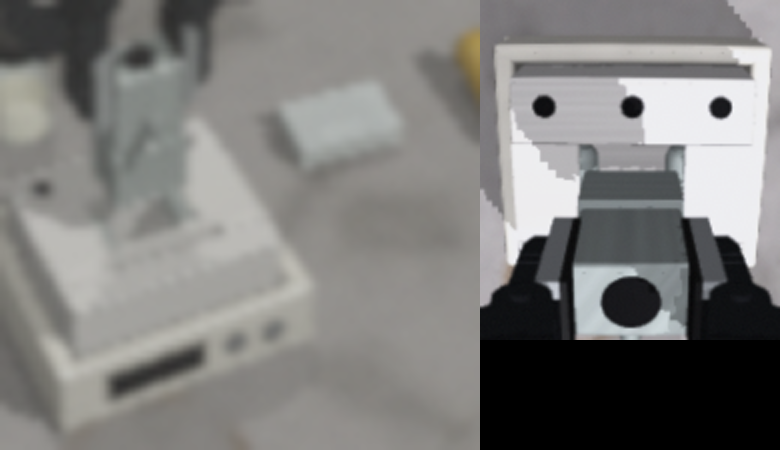

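```bash
python3 - <<'E'
from h import *
w=snapshot("wrist")
for z in (118,123,128,133): print(z,onz(w,255.3,270.3,z,True).round(1))
s=snapshot("scene")
for z in (118,128,138): print(z,np.round(proj(s,(530,44.5,z)),1))
# scene bore dark pixel at crop (139,52)/6
print(200+139/6-.4,255+52/6-.4, "foot bottom front-left corner?",200+108/6,255+240/6)
r=np.radians(-6.7);ex=np.array([np.cos(r),np.sin(r),0]);ey=np.array([-ex[1],ex[0],0])
for h in (60,68,76): print(h,np.round([proj(s,np.array([530,44.5,h])-12*ex+k*15*ey) for k in(1,-1)],1))
E
```

```text
118 [522.8  45.2 118. ]
123 [525.9  44.8 123. ]
128 [529.   44.5 128. ]
133 [532.1  44.1 133. ]
118 [222.3 267.6]
128 [222.2 264.1]
138 [222.2 260.6]
222.76666666666665 263.2666666666667 foot bottom front-left corner? 218.0 295.0
60 [[218.7 292.4]
 [230.9 288.2]]
68 [[218.7 289.8]
 [230.9 285.6]]
76 [[218.6 287.2]
 [230.9 283. ]]
```

```bash
python3 -m jog '0 0.003 0 0 0 0 1;0 0 0 0 0 0 1;0 0 0 0 0 0 1' 100; python3 q.py; python3 -c "
from bench import *
print(hand_in())"
```

```text
time: 24.2
tool_pos: [530.4, 44.4, 277.2]
tcp_rot: [-180.0, 0.2, -6.7]
ft_force: [-0.2, 0.8, -1.0]
finger_gap: 26.0
grip_force: 100.3
L 235.16 axis at z42 [529.7  44.6  42. ] F [-0.2  0.8 -1. ] M [-0.01 -0.01  0.01]
the job is handed in; nothing more can be done
None
```

I handed the job in at 24 s: the keeper lies flat on the open bench, and the adapter was rocked free and is held upright and still over its socket, its foot about 18–20 mm above the block, with the block showing no sign of lifting and the bystanders untouched.

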